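# Set the stop screw on the model truck setting stand

## Task

On the setting stand, one of the two stop screws has the rectangular steel setting block under it. Pick up the T-handle driver, fit its slot over the tang of that screw and gently turn it clockwise until the block would just drag beneath its sprung foot: the foot bearing on it, pushed in by about 2 mm and never more than 6 mm. Leave the driver standing on that screw and the block where it is, and do not turn the other screw.

Things in the scene. Friction and masses are not known exactly. Their poses are not given: they have to be found in the camera images.
- driver_grip (a point): T-handle driver, 84 mm tall, 200 g, standing loose and upright on its slotted end. Point: centre of its black crossbar (76 mm long along x, 14 thick, 22 high; z up), 73 mm above its lower end. Below the bar a shaft 16 mm thick, then a steel socket 42 mm across; its lower end has a slot 14 mm wide, 16 mm deep, open at both ends, parallel to the crossbar.
- driver_end (a point): Centre of the driver's lower (slotted) end, 73 mm straight below the middle of the crossbar; same axes.
- block_top (a point): Top centre of the loose steel setting block, 90 (x) x 40 x 34 mm high, lying beneath one of the two stops on the 12 mm base (160 x 230 mm) of the aluminium setting stand. The stand's beam is 40 mm wide, top 98 mm above the table, with the two stop screws 120 mm apart. A model wheel lies under the other stop.
- left_head (a point): Head of the left stop screw (+y end of the beam): steel disc 52 mm across with a raised tang 40 x 6 mm, 11 mm high. Point: on the screw axis at the disc's upper face, 106 mm above the table; x along the tang, z up. It turns but keeps its height. The driver can stand on the disc, slot over the tang: 4 mm free each side, about 0.2 rad of play each way before it drives.
- left_screw (a joint): Angle of the left screw in rad, growing clockwise seen from above (stops at 0 and 1.9). Light to turn (0.06 N m) and stays where it is left. Each radian clockwise lowers the foot below it by 8 mm until the foot meets something. At 0 the tang is turned 0.70 rad anticlockwise (from above) from square across the beam, and the free foot's underside is 53 mm above the table.
- left_foot_face (a point): Centre of the flat underside of the left stop's round foot (28 mm across), straight below the screw head.
- left_foot (a joint): How far the left foot is pushed up into its spindle against its light spring (0.6 N per mm), in m: 0 hanging free, 0.008 fully in.
- right_head (a point): Head of the right stop screw (-y end of the beam): steel disc 52 mm across with a raised tang 40 x 6 mm, 11 mm high. Point: on the screw axis at the disc's upper face, 106 mm above the table; x along the tang, z up. It turns but keeps its height. The driver can stand on the disc, slot over the tang: 4 mm free each side, about 0.2 rad of play each way before it drives.
- right_screw (a joint): Angle of the right screw in rad, growing clockwise seen from above (stops at 0 and 1.9). Light to turn (0.06 N m) and stays where it is left. Each radian clockwise lowers the foot below it by 8 mm until the foot meets something. At 0 the tang is turned 0.70 rad anticlockwise (from above) from square across the beam, and the free foot's underside is 53 mm above the table.
- right_foot_face (a point): Centre of the flat underside of the right stop's round foot (28 mm across), straight below the screw head.
- right_foot (a joint): How far the right foot is pushed up into its spindle against its light spring (0.6 N per mm), in m: 0 hanging free, 0.008 fully in.

How it is judged (in metres and radians):
On the way, in this order (a step that is already met when the one before it is completed fails the run):
1. the driver stands on the head of the screw that has the block under it, slot over the tang (((horizontal distance between driver_end and left_head below 0.012 m and z of driver_end in the frame of left_head below 0.007 m and angle between driver_grip's own z axis and vertical below 0.2 rad and horizontal distance between block_top and left_foot_face below 0.02 m) or (horizontal distance between driver_end and right_head below 0.012 m and z of driver_end in the frame of right_head below 0.007 m and angle between driver_grip's own z axis and vertical below 0.2 rad and horizontal distance between block_top and right_foot_face below 0.02 m))), for 0.2 s.
2. with the driver on it, that screw's foot bears lightly on the block (((horizontal distance between driver_end and left_head below 0.012 m and z of driver_end in the frame of left_head below 0.007 m and angle between driver_grip's own z axis and vertical below 0.2 rad and horizontal distance between block_top and left_foot_face below 0.02 m and value of joint left_foot between 0.0004 and 0.0045 m) or (horizontal distance between driver_end and right_head below 0.012 m and z of driver_end in the frame of right_head below 0.007 m and angle between driver_grip's own z axis and vertical below 0.2 rad and horizontal distance between block_top and right_foot_face below 0.02 m and value of joint right_foot between 0.0004 and 0.0045 m))), for 0.2 s.
At the end, for the whole second after the job is handed in: The foot above the setting block is pushed in by 0.4 to 4.5 mm, the block's centre is within 20 mm of that foot's axis, and the driver stands released on that screw: within 12 mm of its axis, its lower end no more than 7 mm above the disc (slot over the tang), tilted less than 0.2 rad (((horizontal distance between driver_end and left_head below 0.012 m and z of driver_end in the frame of left_head below 0.007 m and angle between driver_grip's own z axis and vertical below 0.2 rad and horizontal distance between block_top and left_foot_face below 0.02 m and value of joint left_foot between 0.0004 and 0.0045 m) or (horizontal distance between driver_end and right_head below 0.012 m and z of driver_end in the frame of right_head below 0.007 m and angle between driver_grip's own z axis and vertical below 0.2 rad and horizontal distance between block_top and right_foot_face below 0.02 m and value of joint right_foot between 0.0004 and 0.0045 m))); the robot touches nothing.
It fails at once if the block is clamped: a foot is pushed in more than 6.5 mm (value of joint any of left_foot, right_foot above 0.0065 m).
It fails at once if the other screw (no block under it) is turned so that its foot moves more than 3 mm ((not (horizontal distance between block_top and left_foot_face below 0.06 m) and distance of left_foot_face from where it was at the start of the episode above 0.003 m) or (not (horizontal distance between block_top and right_foot_face below 0.06 m) and distance of right_foot_face from where it was at the start of the episode above 0.003 m)).
It also fails if it takes over 35 s, if anything falls off the work surface, if the arm or the gripper's body presses on something with over 40 N, if the wrist force passes 120 N, or if a joint passes its speed limit or range.

## Robot

A 6-joint arm with a two-finger parallel gripper is mounted at the origin on the work surface. World frame = base frame: x ahead of the robot, y to its left, z up, the work surface at z = 0. Lengths are in m, angles in degrees, forces in N, time in s.
With the tool pointing down it reaches from about 0.4 to 0.825 m from the base axis. Payload 7 kg.
Tool frame: the origin (TCP) lies midway between the tips of the shut fingers; the grasp point (between the pads) lies 19 mm behind it; z points along the fingers, y is the direction in which the jaws open and shut (so a half turn about z gives the same grasp; the last joint's range is limited). The gripper opens to 88 mm and grips with 3 to 60 N. Pads are 19 mm wide; open, the fingers measure 130 mm over their backs; the gripper's body (78 mm by 193 mm) begins 47 mm behind the grasp point.
Start: joints at [81.538, 20.546, 0.682, 0, -70.136, -16.507], TCP at [0.285, 0.612, 0.197] pointing down, gripper open.
Joint ranges: [-176.03, 176.03], [-82.01, 121.73], [-58.28, 71.71], [-173.87, 95.51], [-174.79, -0.11], [-173.66, 173.66]. Speed limits (degrees/s): [136.94, 136.94, 172.46, 180, 180, 180].

## Interface

Orientations are given as a 3x3 rotation matrix whose columns are the frame's x, y, z axes.
In Python, from rig import robot gives the robot as it stands. Calls block until the motion is done:
- robot.goto(position, orientation): joint-space move of the TCP to a pose.
- robot.servo_line(position, ori=None, speed=0.15): straight line of the TCP; ori=None keeps the orientation; speed is the mean speed in m/s.
- robot.movej(angles): joint-space move.
- robot.move_gripper(opening): opening from 0.0 (shut) to 1.0 (fully open); the grip force is fixed at half the most; returns when the fingers have stopped.
- robot.dwell(seconds).
- robot.ik(position, orientation): joint angles nearest the present ones, or None.
- robot.grab_frame(name): name is "scene" or "top"; returns (picture, depth): 480x640x3 uint8, red, green, blue; 480x640 float32, m along the optical axis (not along the pixel's ray), 0 where there is no reading.
- robot.camera_info(name): a dict with "vfov" (degrees; the focal length in pixels is half the picture's height over the tangent of half this angle, whatever the lens; pixels are square), "cx", "cy" (the principal point, pixels), "view" (4x4, takes a point from world to camera coordinates). Camera axes: x right, y down, z forward; pixel columns grow to the right and rows downward; lengths in m; the calibration is good to about 2 mm. A picture is of the moment at which its call begins. camera_info takes no time and is no camera call.
A pose or a line that the arm cannot do raises robot.Unreachable and nothing moves.
- robot.job_done(): hands the job in, once; it reports no verdict.
Readings, each from a call of its own:
- robot.read_t(): time.
- robot.read_qpos(): joint angles.
- robot.read_qvel(): joint speeds.
- robot.read_effort(): joint torques, N m.
- robot.read_position(): TCP position.
- robot.read_tcp_rot(): TCP orientation.
- robot.read_force(): force on the tool from outside, world axes, zero at the start.
- robot.read_ft_torque(): the same for the moment, N m.
- robot.read_grip_width(): opening from 0.0 (shut) to 1.0 (fully open).
Only numpy, scipy, OpenCV 4.12 (cv2) and the standard library are available. Lean on these libraries where they do the work, as an engineer would, in place of code of your own. Each camera call takes 0.05 s, during which the arm holds its last target. There are 200 camera calls.

## Working session

There is one attempt and no reset: what is moved stays moved. The work goes in short steps, each a Python script; the robot and the scene stay as the last script left them, time stands still between calls to the robot, and variables do not carry over. Pictures are saved under pics/ and viewed, about 8 in all and at most 12, crops included, and the job is handed in when it is done.

```bash
ls; mkdir -p pics; cat > h.py <<'E'
import numpy as np, cv2
from rig import robot
def K(n):
    c=robot.camera_info(n); f=240/np.tan(np.radians(c["vfov"])/2); return f,c["cx"],c["cy"],np.array(c["view"])
def cloud(n,d):
    f,cx,cy,V=K(n); v,u=np.mgrid[:480,:640]
    P=np.stack([(u-cx)/f*d,(v-cy)/f*d,d,np.ones_like(d)],-1)@np.linalg.inv(V).T
    P[d==0]=np.nan; return P[...,:3]
def ray(n,u,v,z):
    f,cx,cy,V=K(n); M=np.linalg.inv(V); o=M[:3,3]; r=M[:3,:3]@[(u-cx)/f,(v-cy)/f,1]
    return o+r*(z-o[2])/r[2]
def shot(n,tag):
    p,d=robot.grab_frame(n); cv2.imwrite(f"pics/{tag}.png",p[...,::-1]); np.save(f"pics/{tag}.npy",d); return p,d
E
python3 - <<'E'
from h import *
for n in("scene","top"):
    p,d=shot(n,n+"0"); print(n,{k:np.round(v,3) for k,v in robot.camera_info(n).items()},(d==0).mean())
print(robot.read_t())
E
```

```text
pics
scene {'vfov': np.float64(45.486), 'cx': np.float64(322.371), 'cy': np.float64(236.453), 'view': array([[-2.290e-01,  9.730e-01, -1.000e-03,  1.570e-01],
       [ 8.050e-01,  1.890e-01, -5.620e-01, -3.610e-01],
       [-5.470e-01, -1.290e-01, -8.270e-01,  1.246e+00],
       [ 0.000e+00,  0.000e+00,  0.000e+00,  1.000e+00]])} 0.004000651041666667
top {'vfov': np.float64(56.95), 'cx': np.float64(315.343), 'cy': np.float64(240.174), 'view': array([[-0.028, -1.   , -0.002, -0.038],
       [-0.994,  0.029, -0.101,  0.556],
       [ 0.101, -0.001, -0.995,  0.808],
       [ 0.   ,  0.   ,  0.   ,  1.   ]])} 0.004075520833333333
0.1
```

View pics/scene0.png

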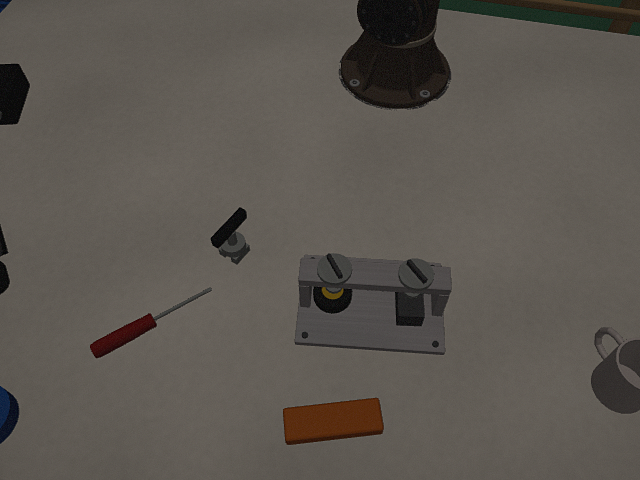

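View pics/top0.png

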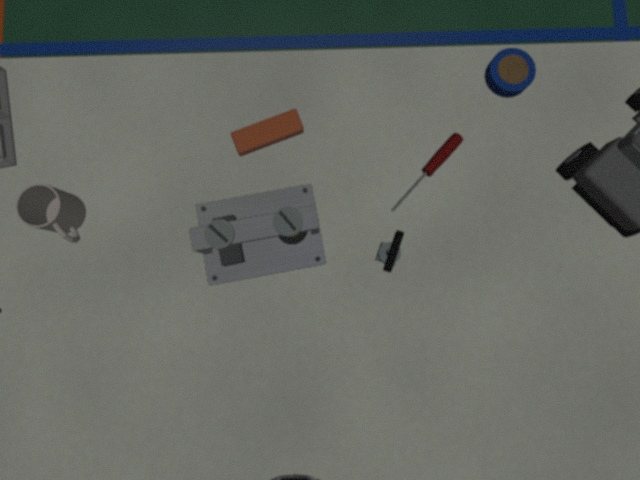

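The top view shows the block under the left (+y) stop: head at about (219,234), and the yellow/black wheel under the right stop at (288,222). The driver bar is at top (394,251) and scene (229,228). The scene view agrees: block under the head at (416,273).

```bash
cat >> h.py <<'E'
def tri(a,b):
    A=[];B=[]
    for n,(u,v) in (("scene",a),("top",b)):
        f,cx,cy,V=K(n); x=(u-cx)/f; y=(v-cy)/f
        for r in (x*V[2]-V[0], y*V[2]-V[1]): A.append(r[:3]);B.append(-r[3])
    s=np.linalg.lstsq(np.array(A),np.array(B),rcond=None); return s[0],s[1]
E
python3 - <<'E'
from h import *
np.set_printoptions(precision=4,suppress=True)
R={}
for n,boxes in (("scene",dict(bar=(205,200,255,252),L=(393,254,440,295),R=(312,250,356,290))),("top",dict(bar=(375,225,410,278),L=(198,214,238,250),R=(270,204,306,242)))):
    p=cv2.imread(f"pics/{n}0.png"); d=np.load(f"pics/{n}0.npy"); P=cloud(n,d); g=p.max(2)
    for k,(a,b,c,e) in boxes.items():
        sub=np.zeros(g.shape,bool); sub[b:e,a:c]=1
        z=P[...,2]
        if k=="bar": m=sub&(g<60)&(z>.055)
        else: m=sub&(z>.1005)&(z<.125)
        v,u=np.nonzero(m); Q=P[m]; q=Q[:,:2]
        r=cv2.minAreaRect(np.stack([u,v],1).astype(np.float32))
        ev=np.linalg.eigh(np.cov(q.T))[1][:,1]
        print(n,k,m.sum(),"rect",np.round(r[0],1),np.round(r[1],1),round(r[2],1),"mean",Q.mean(0),"med z",np.median(Q[:,2]),"zmax",np.percentile(Q[:,2],98),"ang",np.degrees(np.arctan2(ev[1],ev[0])))
        R[n,k]=r[0]
        if k!="bar":
            t=m&(g<np.median(g[m])-25); print("  tang",t.sum()); 
            if t.sum()>5:
                q=P[t]; ev=np.linalg.eigh(np.cov(q[:,:2].T))[1][:,1]; print("   ",q.mean(0),np.degrees(np.arctan2(ev[1],ev[0])))
for k in("bar","L","R"): print(k,tri(R["scene",k],R["top",k]))
a=cv2.imread("pics/scene0.png")[190:310,200:460]; b=cv2.imread("pics/top0.png")[170:300,180:420]
cv2.imwrite("pics/crop0.png",np.vstack([cv2.resize(np.clip(x*1.8,0,255).astype(np.uint8),(600,290),interpolation=cv2.INTER_CUBIC) for x in(a,b)]))
E
```

```text
scene bar 593 rect [229.8 228.8] [16.3 46.7] 45.0 mean [ 0.531  -0.1909  0.0786] med z 0.08184707665774771 zmax 0.08648179568676273 ang 158.46376248699653
scene L 898 rect [417.1 274.8] [44.7 31.8] 26.6 mean [0.5653 0.1109 0.1073] med z 0.10626421127184771 zmax 0.11758546680504274 ang 129.87799830060848
  tang 208
    [0.5684 0.1106 0.1115] -137.3826843608694
scene R 882 rect [332.9 268.7] [32.4 37.4] 74.1 mean [ 0.5836 -0.007   0.1073] med z 0.10621245419860514 zmax 0.11799026107808139 ang -178.82625630596127
  tang 188
    [ 0.5884 -0.0063  0.1115] -145.5227509857953
top bar 342 rect [392.8 250.6] [ 9.5 41.7] 18.4 mean [ 0.5254 -0.1903  0.0821] med z 0.08316492126721686 zmax 0.0860812489706354 ang 159.06249396059792
top L 718 rect [217.  233.5] [36. 29.] -0.0 mean [0.562  0.1108 0.107 ] med z 0.10598912228035112 zmax 0.1172795957877617 ang 78.56238393257703
  tang 59
    [0.5614 0.11   0.1157] -137.7789432460309
top R 706 rect [288.  221.5] [30. 29.] 0.0 mean [ 0.5803 -0.0074  0.1069] med z 0.1059051614658909 zmax 0.11732141262576948 ang 172.35600767866654
  tang 62
    [ 0.5794 -0.0073  0.116 ] -145.49432911897082
bar (array([ 0.5272, -0.1918,  0.0703]), array([0.]))
L (array([0.5633, 0.1141, 0.1029]), array([0.]))
R (array([ 0.5808, -0.0085,  0.1017]), array([0.]))
```

View pics/crop0.png

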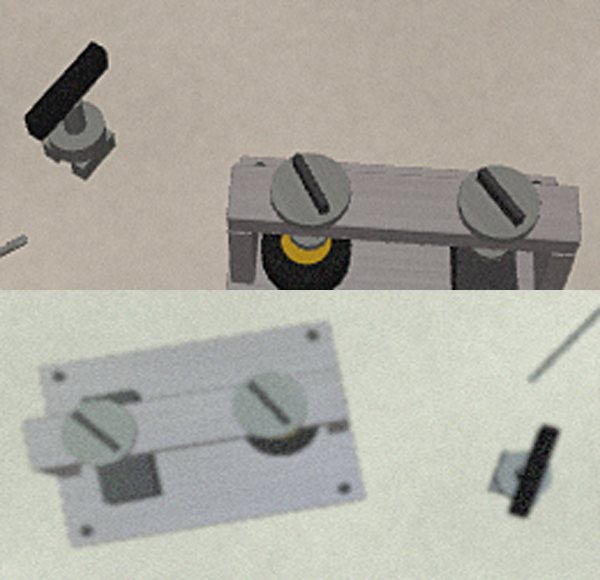

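```bash
cat >> h.py <<'E'
def ori(deg):
    c,s=np.cos(np.radians(deg)),np.sin(np.radians(deg)); x=np.array([c,s,0]); z=np.array([0,0,-1.]); return np.stack([x,np.cross(z,x),z],1)
E
python3 - <<'E'
from h import *
np.set_printoptions(precision=4,suppress=True)
print(robot.read_tcp_rot().round(3).tolist())
for n in("scene","top"):
    g=cv2.imread(f"pics/{n}0.png").max(2); P=cloud(n,np.load(f"pics/{n}0.npy"))
    m=np.zeros(g.shape,bool); (a,b,c,e)=(205,200,255,252) if n=="scene" else (375,225,410,278); m[b:e,a:c]=1
    m&=(P[...,2]>.0815)&(P[...,2]<.088)&(g<60); q=P[m]; r=cv2.minAreaRect((q[:,:2]*1000).astype(np.float32)); print(n,m.sum(),r,q.mean(0))
for f in (0,180):
    for b,p in ((-21,(.528,-.1905,.066)),(43,(.564,.111,.18)),(-32,(.564,.111,.172))):
        j=robot.ik(np.array(p),ori(b+f)); print(f,b,None if j is None else np.round(j,1))
E
```

```text
[[0.906, -0.422, -0.001], [-0.422, -0.906, -0.001], [0.0, 0.001, -1.0]]
scene 313 ((527.8623657226562, -192.44082641601562), (15.053869247436523, 74.84815979003906), 70.26200866699219) [ 0.5286 -0.1924  0.0839]
top 276 ((525.6594848632812, -191.70721435546875), (12.716153144836426, 73.74496459960938), 69.08414459228516) [ 0.5254 -0.1912  0.0837]
0 -21 [  0.1  16.9 -23.6   0.  -49.5  68.9]
0 43 [ 30.6  11.9 -13.7   0.  -64.4 102.4]
0 -32 [ 30.6  12.2 -14.4   0.  -63.4  27.4]
180 -21 [   0.1   16.9  -23.6    0.   -49.5 -111.1]
180 43 [ 30.6  11.9 -13.7   0.  -64.4 -77.6]
180 -32 [  30.6   12.2  -14.4    0.   -63.4 -152.6]
```

Bar measured at (0.527, -0.192), top at z 0.084, angle about -20.3°; size 75 x 14 mm agrees with the text. The grasp should keep the fingertips above the shaft.

```bash
python3 - <<'E'
from h import *
np.set_printoptions(precision=4,suppress=True)
o=ori(-20.3)
robot.goto(np.array([.527,-.192,.13]),o); print(robot.read_t(),robot.read_position())
robot.servo_line(np.array([.527,-.192,.066])); 
robot.move_gripper(0.0); print(robot.read_t(),robot.read_grip_width(),robot.read_force())
robot.servo_line(np.array([.527,-.192,.225])); print(robot.read_t(),robot.read_grip_width(),robot.read_force())
robot.goto(np.array([.5637,.1108,.225]),ori(42.6)); print(robot.read_t(),robot.read_position(),robot.read_grip_width())
for n in("scene","top"): shot(n,n+"1")
a=cv2.imread("pics/scene1.png")[100:400,240:540]; cv2.imwrite("pics/crop1.png",cv2.resize(np.clip(a*1.8,0,255).astype(np.uint8),(600,600),interpolation=cv2.INTER_CUBIC))
E
```

```text
3.0583 [ 0.5274 -0.1914  0.13  ]
5.0583 0.0049206362709805765 [0.3251 0.3624 0.0233]
6.2667 0.0049392588017569215 [-0.0936  1.1305 -0.5211]
7.4333 [0.5637 0.11   0.2248] 0.0036278330797091954
```

View pics/crop1.png

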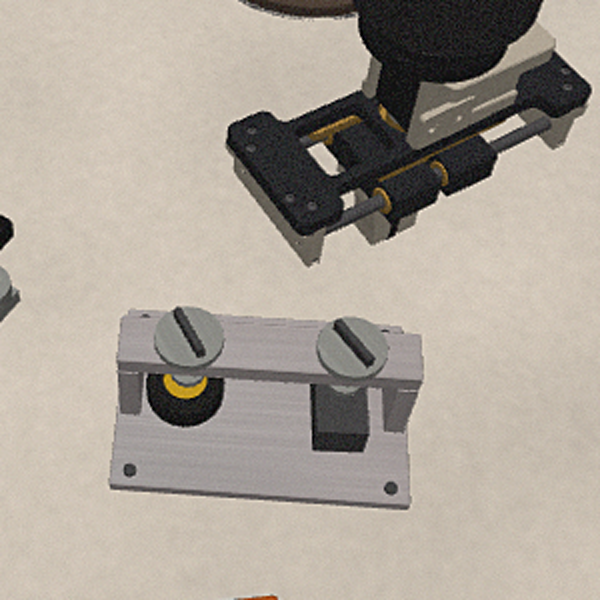

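```bash
python3 - <<'E'
from h import *
np.set_printoptions(precision=4,suppress=True)
a=cv2.imread("pics/scene1.png")[180:290,180:330]; b=cv2.imread("pics/top1.png")[200:310,330:480]
cv2.imwrite("pics/crop2.png",np.hstack([cv2.resize(np.clip(x*1.8,0,255).astype(np.uint8),(400,293),interpolation=cv2.INTER_CUBIC) for x in(a,b)]))
for n,(a,b,c,e) in (("scene",(195,190,275,262)),("top",(365,215,425,285))):
    g=cv2.imread(f"pics/{n}1.png").max(2); P=cloud(n,np.load(f"pics/{n}1.npy"))
    m=np.zeros(g.shape,bool); m[b:e,a:c]=1; 
    m&=(P[...,2]>.06)&(g<60); q=P[m]; print(n,np.percentile(q[:,2],[2,50,98]))
    m&=(P[...,2]>.0815)&(P[...,2]<.088); q=P[m]; r=cv2.minAreaRect((q[:,:2]*1000).astype(np.float32)); print(n,m.sum(),r,q.mean(0))
E
```

```text
scene [0.0647 0.0822 0.0863]
scene 320 ((527.6309204101562, -192.7376708984375), (14.812857627868652, 75.65101623535156), 69.10226440429688) [ 0.5283 -0.1924  0.0837]
top [0.0659 0.0832 0.0865]
top 253 ((525.762451171875, -191.11155700683594), (12.308600425720215, 73.29914855957031), 69.64990234375) [ 0.5252 -0.191   0.0837]
```

View pics/crop2.png

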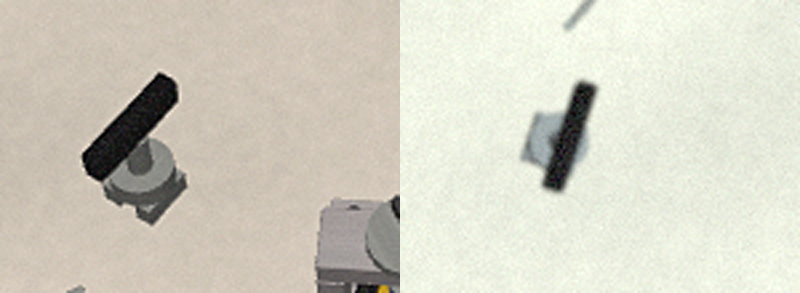

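The driver has not moved and the jaws shut on nothing, so they must have passed above the bar. I'll go back, and check the position after descending with a picture.

```bash
python3 - <<'E'
from h import *
np.set_printoptions(precision=4,suppress=True)
robot.move_gripper(1.0); print(robot.read_t(),robot.read_grip_width())
robot.goto(np.array([.527,-.192,.13]),ori(-20.3)); print(robot.read_t(),robot.read_position())
robot.servo_line(np.array([.527,-.192,.066])); print(robot.read_t(),robot.read_position(),robot.read_tcp_rot().round(3).tolist(),robot.read_force())
for n in("scene","top"): shot(n,n+"3")
a=cv2.imread("pics/scene3.png")[110:310,130:330]; cv2.imwrite("pics/crop3.png",cv2.resize(np.clip(a*1.8,0,255).astype(np.uint8),(600,600),interpolation=cv2.INTER_CUBIC))
f,cx,cy,V=K("scene"); c=V@np.array([.527,-.192,.066,1]); print(f*c[0]/c[2]+cx,f*c[1]/c[2]+cy)
E
```

```text
8.975 1.0015688040628723
10.1917 [ 0.5278 -0.1914  0.1305]
10.7667 [ 0.5278 -0.1915  0.0666] [[0.938, -0.345, 0.0], [-0.345, -0.938, -0.0], [0.001, 0.0, -1.0]] [ 0.4732 -0.2308  1.1786]
229.830498738956 230.11868056619986
```

View pics/crop3.png

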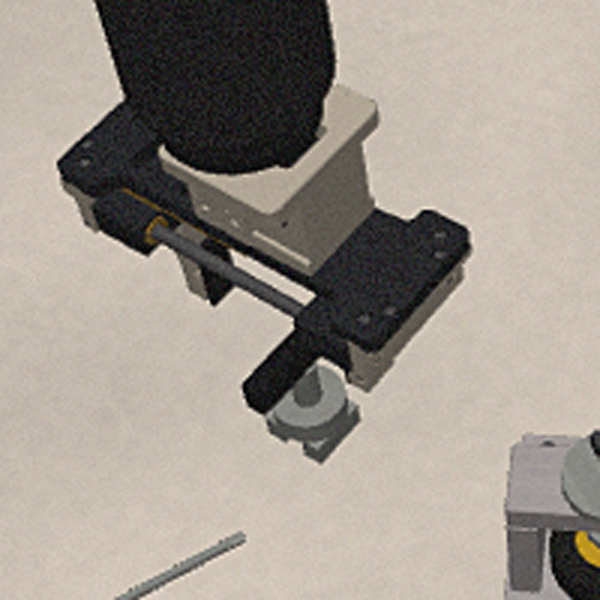

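The bar lies between the open fingers in plan. I'll check with depth how high the fingertips really are relative to the TCP reading.

```bash
python3 - <<'E'
from h import *
np.set_printoptions(precision=3,suppress=True,linewidth=200)
for tag,t,o,box in (("scene1",(.5637,.110,.2248),42.6,(400,180,470,235)),("scene3",(.5278,-.1915,.0666),-20.3,(180,170,265,245))):
    P=cloud("scene",np.load(f"pics/{tag}.npy")); a,b,c,e=box
    q=(P[b:e,a:c].reshape(-1,3)-t)@ori(o)   # tool coords
    q=q[np.isfinite(q).all(1)]
    # gripper: lateral y histogram of farthest-forward points
    for y in range(-80,81,10):
        s=q[(abs(q[:,1]*1000-y)<5)&(abs(q[:,0])<.03)&(q[:,2]<(.03 if tag=="scene1" else .03))]
        if len(s)>5: print(tag,y,len(s),"z pct",np.percentile(s[:,2],[2,50,90,98])*1000,"x",np.percentile(s[:,0],[2,98])*1000)
E
```

```text
scene1 -10 46 z pct [-119.008  -42.452  -35.701  -34.233] x [10.131 29.597]
scene1 0 94 z pct [-119.216 -109.597  -33.378  -30.25 ] x [ 8.433 29.511]
scene1 10 125 z pct [-121.993 -117.152  -37.872  -33.336] x [ 9.842 29.688]
scene1 20 231 z pct [-130.913  -58.067  -37.098  -34.401] x [-9.944 29.346]
scene1 30 185 z pct [-136.719 -118.08   -97.549  -91.183] x [-12.356  29.385]
scene1 40 203 z pct [-138.921 -114.969 -100.161  -94.286] x [-9.333 29.608]
scene1 50 121 z pct [-139.249 -134.356 -112.205 -110.972] x [18.743 29.796]
scene1 60 122 z pct [-139.371 -136.218 -112.523 -110.604] x [18.512 29.855]
scene1 70 107 z pct [-139.559 -137.888 -136.461 -111.187] x [11.634 29.781]
scene1 80 24 z pct [-139.44  -137.801 -136.827 -136.546] x [22.228 29.938]
scene3 -80 156 z pct [-140.114 -137.959 -136.258 -135.34 ] x [-7.917 29.579]
scene3 -70 194 z pct [-139.788 -137.886 -136.564 -136.227] x [-19.669  28.142]
scene3 -60 253 z pct [-139.729 -137.741 -120.108  -34.666] x [-23.31   26.924]
scene3 -50 788 z pct [-195.497 -154.521 -136.489 -117.366] x [-20.727  28.589]
scene3 -40 165 z pct [-196.474 -151.472 -127.017 -110.155] x [19.896 29.251]
scene3 -30 111 z pct [-195.864 -143.462 -112.517 -110.117] x [22.397 29.746]
scene3 -20 105 z pct [-156.906 -142.564 -112.92  -109.915] x [22.454 29.421]
scene3 -10 200 z pct [-160.577  -14.538   16.274   26.659] x [-4.366 29.542]
scene3 0 290 z pct [-159.548  -17.347   14.366   27.199] x [-3.193 29.519]
scene3 10 112 z pct [-160.452 -132.436  -16.501  -15.432] x [-3.806 29.471]
scene3 20 59 z pct [-157.883 -134.463 -111.448 -110.902] x [23.623 29.87 ]
scene3 30 65 z pct [-140.107 -133.593 -112.436 -111.024] x [19.839 29.819]
scene3 40 136 z pct [-138.852  -73.894  -35.859  -31.922] x [-6.171 28.916]
scene3 50 229 z pct [-137.423  -85.15   -39.376  -32.106] x [-5.782 28.688]
scene3 60 38 z pct [-118.675  -54.928  -38.886  -35.204] x [ 6.004 12.951]
```

Depth shows the fingertips really end about 32 mm short of the reported TCP, in both pictures. So the first attempt closed above the bar. I'll lower by that amount and grip.

```bash
python3 - <<'E'
from h import *
np.set_printoptions(precision=4,suppress=True)
robot.servo_line(np.array([.527,-.192,.034]),speed=.1)
print(robot.read_t(),robot.read_position(),robot.read_force())
robot.move_gripper(0.0); print(robot.read_t(),robot.read_grip_width(),robot.read_force())
if robot.read_grip_width()>.1:
    robot.servo_line(np.array([.527,-.192,.2])); print(robot.read_t(),robot.read_grip_width(),robot.read_force())
shot("scene","scene4")
a=cv2.imread("pics/scene4.png")[90:290,150:350]; cv2.imwrite("pics/crop4.png",cv2.resize(np.clip(a*1.8,0,255).astype(np.uint8),(600,600),interpolation=cv2.INTER_CUBIC))
E
```

```text
11.3333 [ 0.5272 -0.1921  0.0344] [ 0.0898  0.0305 -0.6447]
12.4833 0.15405611164419225 [-0.1654 -1.0842  0.2098]
13.7417 0.16032186851952346 [-0.3483 -0.2169 -2.1605]
```

View pics/crop4.png

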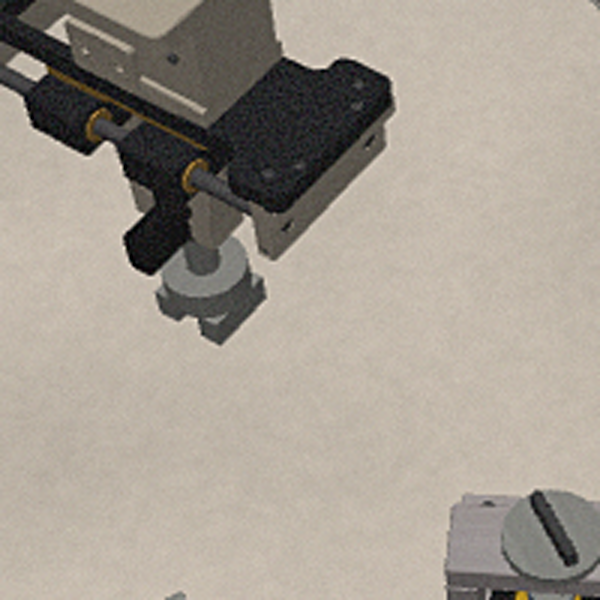

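The driver is held: width 14 mm, hanging upright in the jaws. Next I'll carry it above the left screw and compare the socket axis with the head in the same camera.

```bash
python3 - <<'E'
from h import *
from scipy.optimize import least_squares
np.set_printoptions(precision=4,suppress=True)
robot.goto(np.array([.5645,.111,.175]),ori(42.6)); print(robot.read_t(),robot.read_position(),robot.read_grip_width())
for n in("scene","top"): shot(n,n+"5")
P=cloud("scene",np.load("pics/scene5.npy")); g=cv2.imread("pics/scene5.png").max(2)
S=P.reshape(-1,3); r=np.hypot(S[:,0]-.565,S[:,1]-.111); S=S[(r<.035)&np.isfinite(r)]
h,e=np.histogram(S[:,2],np.arange(.09,.24,.004)); print(list(zip((e[:-1]*1000).astype(int),h)))
C=S[(S[:,2]>.143)&(S[:,2]<.156)]
f=least_squares(lambda c:np.hypot(C[:,0]-c[0],C[:,1]-c[1])-.021,[.56,.111],loss="soft_l1",f_scale=.001); print("cyl fit",f.x,len(C),np.abs(f.fun).mean(),C[:,:2].min(0),C[:,:2].max(0))
P0=cloud("scene",np.load("pics/scene0.npy")); 
for s in (P0,cloud("top",np.load("pics/top0.npy"))):
    q=s.reshape(-1,3); q=q[(np.hypot(q[:,0]-.5645,q[:,1]-.111)<.04)&(q[:,2]>.1035)&(q[:,2]<.109)]
    print("disc",cv2.minEnclosingCircle((q[:,:2]*1000).astype(np.float32)),q.mean(0))
a=cv2.imread("pics/scene5.png")[150:350,330:530]; cv2.imwrite("pics/crop5.png",cv2.resize(np.clip(a*1.8,0,255).astype(np.uint8),(600,600),interpolation=cv2.INTER_CUBIC))
E
```

```text
14.9667 [0.5645 0.1102 0.175 ] 0.1607807547136665
[(np.int64(90), np.int64(41)), (np.int64(94), np.int64(156)), (np.int64(98), np.int64(192)), (np.int64(102), np.int64(292)), (np.int64(106), np.int64(259)), (np.int64(110), np.int64(20)), (np.int64(114), np.int64(31)), (np.int64(118), np.int64(3)), (np.int64(122), np.int64(0)), (np.int64(126), np.int64(0)), (np.int64(130), np.int64(0)), (np.int64(134), np.int64(0)), (np.int64(138), np.int64(15)), (np.int64(142), np.int64(46)), (np.int64(146), np.int64(49)), (np.int64(150), np.int64(48)), (np.int64(154), np.int64(66)), (np.int64(158), np.int64(50)), (np.int64(162), np.int64(40)), (np.int64(166), np.int64(55)), (np.int64(170), np.int64(275)), (np.int64(174), np.int64(84)), (np.int64(178), np.int64(18)), (np.int64(182), np.int64(16)), (np.int64(186), np.int64(12)), (np.int64(190), np.int64(9)), (np.int64(194), np.int64(5)), (np.int64(198), np.int64(0)), (np.int64(202), np.int64(8)), (np.int64(206), np.int64(42)), (np.int64(210), np.int64(62)), (np.int64(214), np.int64(70)), (np.int64(218), np.int64(48)), (np.int64(222), np.int64(162)), (np.int64(226), np.int64(32)), (np.int64(230), np.int64(12)), (np.int64(234), np.int64(11))]
cyl fit [0.5647 0.109 ] 150 0.0019378459328426923 [0.5605 0.0825] [0.59   0.1345]
disc ((563.1243286132812, 110.32840728759766), 26.942420959472656) [0.5648 0.1109 0.106 ]
disc ((562.3243408203125, 111.3865966796875), 26.077653884887695) [0.5622 0.1107 0.1059]
```

View pics/crop5.png

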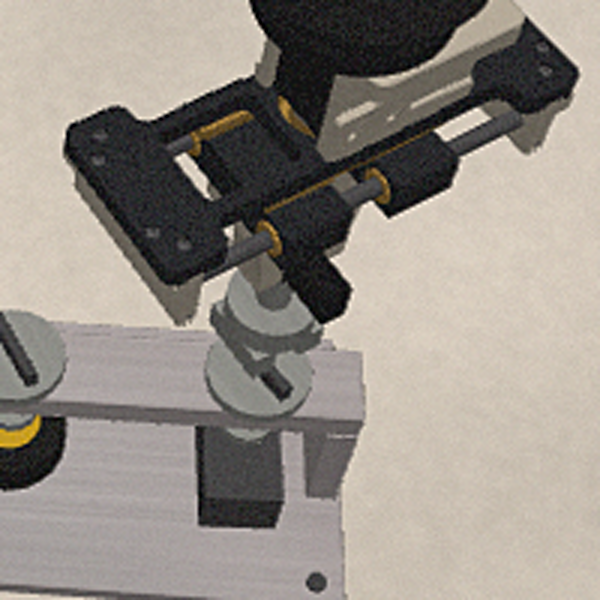

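```bash
python3 - <<'E'
from h import *
from scipy.optimize import least_squares
np.set_printoptions(precision=4,suppress=True)
def fit(C,r,x0):
    f=least_squares(lambda c:np.hypot(C[:,0]-c[0],C[:,1]-c[1])-r,x0,loss="soft_l1",f_scale=.001); return f.x,len(C),np.abs(f.fun).mean()
S=cloud("scene",np.load("pics/scene5.npy")).reshape(-1,3); g=cv2.imread("pics/scene5.png").max(2).ravel()
S=S[(np.hypot(S[:,0]-.565,S[:,1]-.111)<.03)]
for lo,hi in((.143,.150),(.150,.157),(.158,.163),(.163,.168)): print(lo,fit(S[(S[:,2]>lo)&(S[:,2]<hi)],.021,[.564,.11]))
A=S[(S[:,2]>.168)&(S[:,2]<.176)]; print("annulus",cv2.minEnclosingCircle((A[:,:2]*1000).astype(np.float32)),A.mean(0))
hull=lambda A:cv2.convexHull((A[:,:2]*1000).astype(np.float32))[:,0]/1000
print("annulus hull fit",fit(hull(A),.021,[.564,.11]))
Q=cloud("scene",np.load("pics/scene0.npy")).reshape(-1,3); Q=Q[np.hypot(Q[:,0]-.5645,Q[:,1]-.111)<.04]
print("disc rim",fit(Q[(Q[:,2]>.1005)&(Q[:,2]<.1045)],.026,[.564,.11]))
D=Q[(Q[:,2]>.1045)&(Q[:,2]<.108)];print("disc hull",fit(hull(D),.026,[.564,.11]))
E
```

```text
0.143 (array([0.5642, 0.1089]), 83, np.float64(0.0019275749842910818))
0.15 (array([0.5649, 0.1088]), 93, np.float64(0.0017962799753932547))
0.158 (array([0.564 , 0.1084]), 60, np.float64(0.0005860188079493157))
0.163 (array([0.5641, 0.1086]), 59, np.float64(0.00040658366018605656))
annulus ((566.18115234375, 108.08809661865234), 20.873538970947266) [0.5737 0.1064 0.1727]
annulus hull fit (array([0.5651, 0.1084]), 21, np.float64(0.0011886160512541207))
disc rim (array([0.5622, 0.1096]), 135, np.float64(0.0046508129133209465))
disc hull (array([0.563, 0.111]), 27, np.float64(0.0005269976401032564))
```

Socket axis is (0.5642, 0.1086) and the disc (0.563, 0.111) in the same view, so I'll shift by (-1, +2.4) mm and lower with force checks.

```bash
python3 - <<'E'
from h import *
np.set_printoptions(precision=4,suppress=True)
p=np.array([.5634,.1132,.156]); robot.servo_line(p,speed=.08); f0=robot.read_force(); print(robot.read_t(),robot.read_position(),f0)
for z in np.arange(.152,.1369,-.002):
    p[2]=z; robot.servo_line(p,speed=.03); f=robot.read_force()-f0; print(round(z,4),robot.read_position(),f,robot.read_ft_torque())
    if f[2]>6: break
print(robot.read_t())
shot("scene","scene6"); shot("top","top6")
a=cv2.imread("pics/scene6.png")[180:380,330:530]; cv2.imwrite("pics/crop6.png",cv2.resize(np.clip(a*1.8,0,255).astype(np.uint8),(600,600),interpolation=cv2.INTER_CUBIC))
E
```

```text
15.4583 [0.5631 0.1126 0.1555] [ 0.3485  0.7136 -1.7585]
0.152 [0.5634 0.1132 0.152 ] [ 0.0549 -0.318  -0.3389] [-0.0964 -0.0327 -0.0052]
0.15 [0.5633 0.1132 0.1499] [-0.0643 -1.1258  0.1957] [-0.078  -0.019  -0.0099]
0.148 [0.5633 0.1132 0.1478] [-0.3475 -1.2393 -0.4172] [-0.1084 -0.0524  0.0112]
0.146 [0.5633 0.1131 0.1458] [ 0.2082 -0.7583  0.4088] [-0.0809 -0.1146 -0.0238]
0.144 [0.5633 0.1131 0.1438] [-0.6075 -0.8934 -0.1818] [-0.109  -0.0278 -0.0255]
0.142 [0.5633 0.1131 0.1418] [ 0.1438 -1.3129 -0.0542] [-0.0454 -0.0165 -0.0172]
0.14 [0.5635 0.1132 0.14  ] [-0.49   -0.8849  0.7213] [-0.0404 -0.0986 -0.0035]
0.138 [0.564  0.1133 0.1398] [-4.5009 -0.8527 12.2578] [-0.0854  1.548  -0.0298]
17.4917
```

View pics/crop6.png

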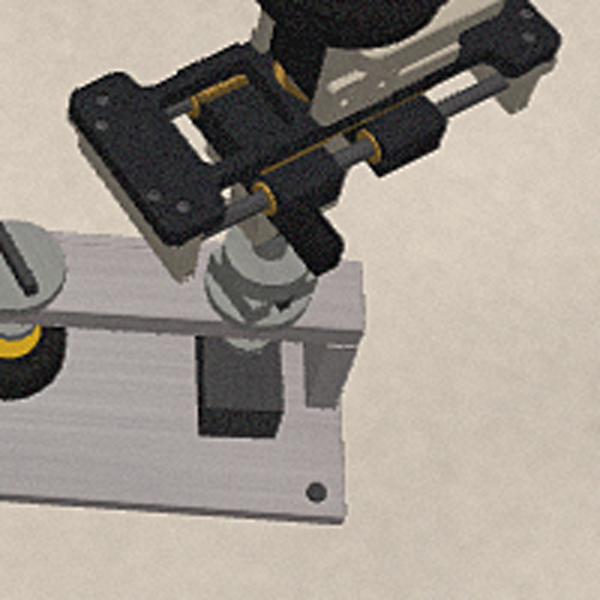

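Seated: contact at TCP 0.1398, which puts the driver's end at 0.106 m, and the picture shows the tang inside the slot. Now I'll turn clockwise in steps to a bar angle of -30°, which allows for the play and puts the tang near -18.5°, or about 2.4 mm push.

```bash
python3 - <<'E'
from h import *
np.set_printoptions(precision=4,suppress=True)
p=np.array([.5634,.1132,.1405]); robot.servo_line(p,speed=.03); robot.dwell(.2)
print(robot.read_t(),robot.read_position(),robot.read_force(),robot.read_ft_torque())
for a in (30,15,0,-15,-30):
    robot.goto(p,ori(a)); print(a,robot.read_t(),robot.read_position(),robot.read_force(),np.mean([robot.read_ft_torque() for _ in range(5)],0))
shot("scene","scene7"); shot("top","top7")
a=cv2.imread("pics/scene7.png")[210:340,340:470]; cv2.imwrite("pics/crop7.png",cv2.resize(np.clip(a*2.2,0,255).astype(np.uint8),(600,600),interpolation=cv2.INTER_CUBIC))
R=robot.read_tcp_rot(); print(np.degrees(np.arctan2(R[1,0],R[0,0])),robot.read_grip_width())
E
```

```text
18.0417 [0.5632 0.1131 0.1401] [ 0.298   0.2757 -0.8708] [-0.1291 -0.0804 -0.0217]
30 18.3667 [0.5633 0.1131 0.1403] [-0.7838  0.0039 -1.9269] [-0.1046 -0.1039  0.0376]
15 18.725 [0.5634 0.1131 0.1404] [ 1.3327 -1.029  -2.4299] [-0.5678 -0.3888  0.0249]
0 19.0833 [0.5633 0.113  0.1404] [ 1.7037 -2.7629 -3.5581] [-1.1105 -0.5885  0.0882]
-15 19.4417 [0.5633 0.1131 0.1405] [ 1.2908 -2.8055 -3.0061] [-1.2328 -0.4605  0.0581]
-30 19.8 [0.5632 0.1131 0.1405] [ 0.6036 -3.5463 -1.5177] [-1.4979 -0.0331  0.1126]
-29.650068019008554 0.1550816417315608
```

View pics/crop7.png

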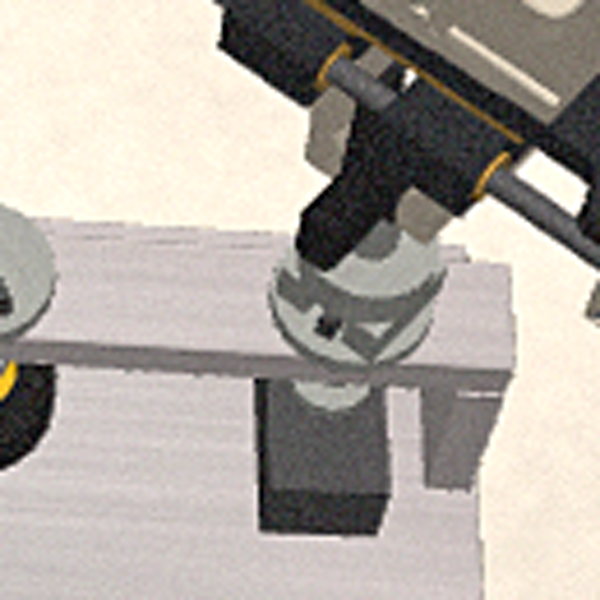

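The tang's end shows in the slot at crop (327,327), and the foot now touches the block. I can get the tang's angle from that pixel, and compare the foot height with that of the start.

```bash
python3 - <<'E'
from h import *
np.set_printoptions(precision=4,suppress=True)
s=130/600
for z in(.110,.113,.116):
    q=ray("scene",340+327*s,210+327*s,z); d=q[:2]-[.563,.111]; print(z,q,np.hypot(*d),np.degrees(np.arctan2(d[1],d[0])))
# foot lower front edge: light foot bottom at crop (333,409)
for tag in("scene0","scene7"):
    g=cv2.imread(f"pics/{tag}.png").max(2); print(tag,[g[v,408:418].mean().round() for v in range(288,306)])
# stand yaw from base bolts via scene base outline
for c in ("scene","top"):
    P=cloud(c,np.load(f"pics/{c}0.npy")); m=(P[...,2]>.007)&(P[...,2]<.017)&(abs(P[...,0]-.585)<.15)&(abs(P[...,1]-.05)<.16)
    m=cv2.morphologyEx(m.astype(np.uint8),cv2.MORPH_OPEN,np.ones((5,5))); print(c,cv2.minAreaRect((P[m>0][:,:2]*1000).astype(np.float32)))
E
```

```text
0.11 [0.5801 0.1054 0.11  ] 0.017981328650874828 -18.0926560182483
0.113 [0.5819 0.1053 0.113 ] 0.019727038916397942 -16.819348953779606
0.116 [0.5837 0.1052 0.116 ] 0.0214809059235969 -15.753509889157664
scene0 [np.float64(44.0), np.float64(40.0), np.float64(44.0), np.float64(47.0), np.float64(48.0), np.float64(64.0), np.float64(71.0), np.float64(67.0), np.float64(45.0), np.float64(41.0), np.float64(34.0), np.float64(34.0), np.float64(34.0), np.float64(33.0), np.float64(34.0), np.float64(34.0), np.float64(34.0), np.float64(34.0)]
scene7 [np.float64(52.0), np.float64(47.0), np.float64(51.0), np.float64(58.0), np.float64(56.0), np.float64(64.0), np.float64(83.0), np.float64(80.0), np.float64(82.0), np.float64(79.0), np.float64(56.0), np.float64(45.0), np.float64(40.0), np.float64(40.0), np.float64(40.0), np.float64(39.0), np.float64(41.0), np.float64(40.0)]
scene ((602.426025390625, 56.65412902832031), (101.37384796142578, 229.915771484375), 9.130983352661133)
top ((571.6553955078125, 52.172019958496094), (160.3328857421875, 229.75523376464844), 8.861066818237305)
```

Tang is at about -17° and stand yaw 9°, so the screw is at about 1.15 rad and the push is about 2.2 mm. I'll ease back a few degrees within the play, set the driver down, release and retreat.

```bash
python3 - <<'E'
from h import *
np.set_printoptions(precision=4,suppress=True)
p=np.array([.5634,.1132,.1402]); robot.goto(p,ori(-25)); print(robot.read_t(),robot.read_force(),robot.read_ft_torque())
robot.move_gripper(1.0); print(robot.read_t(),robot.read_grip_width())
robot.servo_line(np.array([.5634,.1132,.24]),speed=.12)
robot.goto(np.array([.45,.25,.26]),ori(-25)); robot.dwell(.3)
print(robot.read_t(),robot.read_position(),robot.read_force())
for n in("scene","top"):
    _,d=shot(n,n+"8"); P=cloud(n,d).reshape(-1,3); g=cv2.imread(f"pics/{n}8.png").max(2).ravel()
    m=(np.hypot(P[:,0]-.564,P[:,1]-.111)<.05)&(P[:,2]>.185)&(P[:,2]<.195); q=P[m]
    if len(q)>20: print(n,len(q),np.median(q[:,2]),cv2.minAreaRect((q[:,:2]*1000).astype(np.float32)))
a=cv2.imread("pics/scene8.png")[200:340,290:470]; cv2.imwrite("pics/crop8.png",cv2.resize(np.clip(a*2.2,0,255).astype(np.uint8),(771,600),interpolation=cv2.INTER_CUBIC))
E
```

```text
20.15 [ 0.3764 -0.2133 -2.8702] [ 0.0045  0.0248 -0.0255]
21.425 0.9977943290718785
23.4583 [0.4505 0.2494 0.2597] [-0.2236 -0.0296  0.8643]
scene 512 0.18950021793685323 ((563.6239624023438, 113.27447509765625), (14.724846839904785, 76.80519104003906), 64.96760559082031)
top 459 0.18935885953221776 ((562.93701171875, 113.5094223022461), (14.648290634155273, 75.40977478027344), 64.86985778808594)
```

View pics/crop8.png

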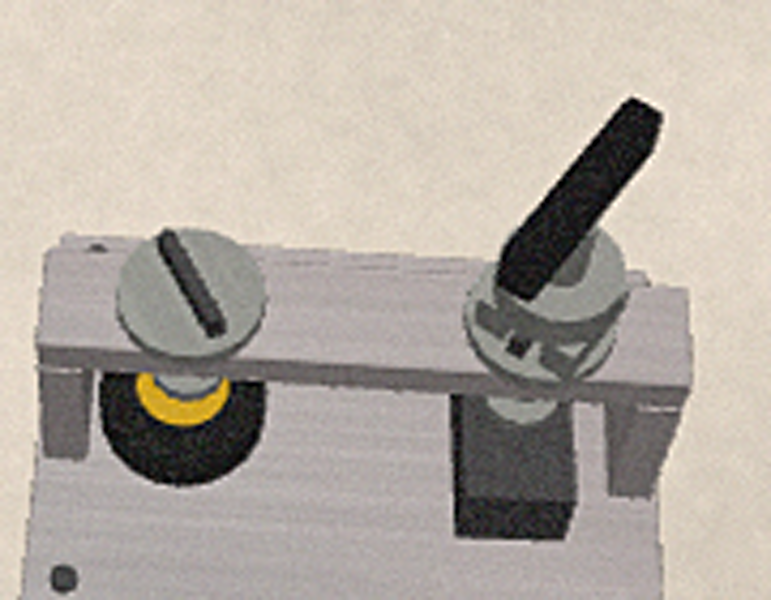

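The driver stands upright on the left screw with its bar top at z 0.1895 (0.190 expected) and about 2.5 mm off the axis. The tang end is at the same pixel as before (411,281), the foot is on the block and the other screw is unturned.

```bash
python3 -c "
from rig import robot
robot.job_done(); print(robot.read_t())"
```

```text
the job is handed in; nothing more can be done
the job is handed in; nothing more can be done
```

I fitted the driver onto the left screw, the one with the block under it, and turned that screw clockwise. I then released the driver, moved the arm clear and handed in the job at about 23.5 s of the 35 s allowed; no verdict is reported.

**Last checks**
- **Driver:** it stands upright, with its top at z = 0.1895 m against 0.190 m when fully seated. It is about 2–3 mm off the screw axis, with its slot over the tang.
- **Screw:** from the camera, the tang is at about -17°, so the screw is at about 1.15 rad. That puts the foot about 2.2 mm in. This is worked out from the tang angle, good to about ±0.3 mm; the foot's travel was not measured directly. The tang did not move on release.
- **Other parts:** in the last picture the block and the right screw look unmoved; I did not measure them.

**What disagreed**
- **First grasp missed:** the jaws shut above the crossbar without touching the driver. Depth images showed the fingertips end about 32 mm short of the TCP as described. I lowered by that amount and the second grasp held.
- **Cameras:** the two cameras differed by about 3 mm in x, so I aligned the driver with the screw head using a single view.

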